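Square up the praline row and show the double's underside to the camera

TASK

Push the three single pralines on the marble slab up against the steel bar so that they stand flush and square along it, and slide the dust shutter on the inspection camera fully open. Then pick up the double (the two pralines stuck together) and finish holding it still in the air for a picture of its underside: 9 cm in front of the camera's window, centred on it, underside facing the window squarely, long side along the shutter's slide. Leave the dipping fork, the timer and the thermometer where they lie.

Things in the scene. Friction and masses are not known exactly. Their poses are not given: they have to be found in the camera images.
- slab: White marble slab, 180 (its x) x 340 (its y) x 15 mm, fixed, left of centre; origin at the centre of its underside, top 15 mm above. Its x points to the robot's left, turned up to 20 degrees toward the robot. On it along its +x side lies a fixed steel bar, 12 mm wide and high and 320 mm long, along the slab's y.
- bar_face (a point): Middle of the bar's free side face, at the slab's top surface: 70 mm along x from the slab's centre, 15 mm up; axes as the slab's. The singles are pushed along +x until they touch this face.
- single_1: Single praline, about 31 (its x) x 39 (its y) x 16 mm, 16 g, loose on the slab, its middle 75 to 105 mm from the bar's face, long side (its y) along the bar but askew by up to 25 degrees; origin at the centre of its underside.
- single_2: Single praline like single_1, 31 (x) x 40 (y) x 16 mm; origin at the centre of its underside.
- single_3: Single praline like single_1, 31 (x) x 37 (y) x 16 mm; origin at the centre of its underside.
- double: Two pralines stuck together side by side, a rigid piece 62 (its x) x 38 (its y) x 16 mm, 44 g, loose on the slab among the singles (any of the four places, 69 mm apart), its middle 80 to 105 mm from the bar's face, long side along the bar but askew by up to 17 degrees; origin at the centre of its underside, z up out of its top. Grip it across the 38 mm.
- station: Fixed stand of the inspection camera, right of centre: base plate 120 (its x) x 70 (its y) x 8 mm; origin at the centre of its underside. The camera sits in a fork 55 mm up and looks up, leaning 25 degrees from vertical toward the stand's +x (which points to the robot's left, give or take 15 degrees). No part stands more than 155 mm above the table.
- window (a point): Centre of the camera's round window (50 mm) in the square top face (96 mm) of the camera head. z: the direction in which the camera looks, out of the window, 25 degrees off vertical. y: along the slide, away from the opening direction.
- focus (a point): Point 90 mm in front of the window on the camera's axis, about 200 mm above the table, where the middle of the double's underside belongs; axes as the window's: the double's z along its z, the double's x (long side) along its y, either way round.
- shutter (a joint): Travel of the shutter, a dark steel slide 64 x 76 x 3 mm on the window face between two rails: 0 closed over the window, 0.064 m fully open. It opens along -y of the window's axes (away from the robot), with about 1.5 N of friction, and stays where it is left.
- shutter_knob (a point): Middle of the black round knob on the shutter, 13 to 18 mm across and 23 mm tall, its top 10 mm farther out; moves with the shutter; axes as the window's. Push it sideways or pinch it.
- fork: Loose dipping fork with a black handle, 18 x 228 x 15 mm, lying on the table in front of the camera stand, toward the slab; to be left alone. Origin at the middle of its underside.
- clock: Loose wind-up timer, 59 mm round, 40 mm tall, right of the camera stand; to be left alone. Origin at the centre of its underside.
- thermometer: Loose probe thermometer, 34 x 212 x 19 mm, lying behind the slab; to be left alone. Origin at the middle of its underside.
There are look-alikes about, which are no part of the job. There is more than one size of the double; the one meant has the size given above.

How it is judged:
By the outcome, as a careful person would: the job done as asked, in the order asked, and still so for the second after the job is handed in, while the arm keeps its last pose, push and grip.
It also fails if it takes over 67 s, if anything falls off the work surface, if the arm or the gripper's body presses on something with over 40 N, if the wrist force passes 120 N, or if a joint passes its speed limit or range.

ROBOT

A 6-joint arm with a two-finger parallel gripper is mounted at the origin on a cart in front of the work surface, level with it; the furniture and walls round the work are solid. World frame = base frame: x ahead of the robot, y to its left, z up, the work surface at z = 0. Lengths are in m, angles in rad, forces in N, time in s.
With the tool pointing down it reaches from about 0.425 to 0.95 m from the base axis. Payload 3.5 kg.
Tool frame: the origin (TCP) lies midway between the tips of the shut fingers; the grasp point (between the pads) lies 19 mm behind it (ctrl.hold_point_z is the distance from the TCP to the grasp point, in m); z points along the fingers, y is the line along which they close (so a half turn about z gives the same grasp; the last joint's range is limited). The gripper opens to 85 mm and grips with 20 to 120 N. Pads are 22 mm wide; open, the fingers measure 114 mm over their backs; the gripper's body (76 mm by 85 mm) begins 54 mm behind the grasp point. The pads swing forward as they close: fully open they stand 13 mm farther back than shut.
Start: joints at [1.033, 0.286, 1.577, -0, 1.279, -0.15], TCP at [0.255, 0.625, 0.231] pointing down, gripper open.
Joint ranges: [-2.77, 2.77], [-0.9, 2.22], [0.21, 2.48], [-1.53, 4.67], [0.24, 2.81], [-2.84, 2.84]. Speed limits (rad/s): [2.79, 2.79, 3.14, 3.14, 3.14, 3.14].

INTERFACE

Orientations are given as a unit quaternion [x, y, z, w].
In Python, from plant import readout, cams, sign_off, ctrl gives the robot as it stands. The module is installed in compiled form; this text tells all that it offers.
- The arm moves only by the tool step_arm, never from a script. Its argument "increments" is a list of rows, each a list of 2 entries, a list of its own where there are three numbers: the shift along the world's x, y, z in mm, then the turn, a rotation vector about the world's x, y, z in rad. In form: [[[x, y, z], [rx, ry, rz]], ...]. A call has 1 to 8 rows; each row shifts and turns the commanded pose from where the row before left it; what a row does not reach is not made up. A row lasts 1/12 s, in which the tool goes at most 41.7 mm and 7.16 degrees, less where a joint would pass 70% of its speed; a pose out of reach is approached as far as the arm can. A call is refused whole if a number of a shift passes 41.7 or a number of a turn 0.125, either way. A call with a gripper value outside its range is refused whole. "fingers" is the opening, from -1 (shut) to 1 (fully open), set as the call begins (left out, the last holds). The fingers move at their own pace and stop on an object; "grip_force" is the grip in N (left out, the last holds). Time passes only in rows, so rows that do not move let the fingers close. It gives the time, the measured TCP pose, the force, the opening and the grip force at its end, in the units of the state.
- readout.get_state(): the state, without advancing time (a new reading comes with each control period).
- cams.read_camera(name): name is "scene" or "top"; returns the picture (384x512x3 uint8, red, green, blue); there is no depth.
- cams.get_calibration(name): a dict with "fx", "fy", "cx", "cy" (pixels), "eye" and "rotation" of the camera in the world. Camera axes: x right, y up, looking along -z (the intrinsics and any distortion apply to the point x, -y, -z); pixel columns grow to the right and rows downward; lengths in m; the calibration is good to about 2 mm. A picture is of the moment at which its call begins. get_calibration takes no time and is no camera call.
- sign_off(): hands the job in; it is judged then, once.
The state is a dict: "time": time; "qpos": joint angles; "dq": joint speeds; "joint_efforts": joint torques, N m; "eef_pos": TCP position; "tcp_rot": TCP orientation; "contact_force": force on the tool from outside, world axes, zero at the start; "wrist_torque": the same for the moment, N m; "opening": opening from 0.0 (shut) to 1.0 (fully open); "finger_force": force on a finger pad.
Only numpy, scipy, OpenCV 4.12 (cv2) and the standard library are available. Lean on these libraries where they do the work, as an engineer would, in place of code of your own. Each camera call takes 0.05 s, during which the arm holds its last target. There are 200 camera calls.

## Working session

There is one attempt and no reset: what is moved stays moved. The work goes in short steps, Python scripts to look and compute and a tool call to move; the robot and the scene stay as the last step left them, time stands still between calls to the robot, and variables do not carry over. Pictures are saved under pics/ and viewed, at most 10 in all, crops included, and the job is handed in when it is done.

Besides the shell and the picture viewer there is one more tool, called after "Call:" by a JSON object that holds its "name" and its "arguments", one argument or row to a line. step_arm: Moves the arm, as the interface text tells. Its arguments: {"type":"object","properties":{"increments":{"type":"array","items":{"type":"array"}},"fingers":{"type":"number"},"grip_force":{"type":"number"}},"required":["increments"]}

```bash
mkdir -p pics
python3 - <<'E'
from plant import readout, cams, ctrl
import cv2,numpy as np
for n in ("scene","top"):
    im=cams.read_camera(n); cv2.imwrite(f"pics/{n}0.png",im[:,:,::-1])
    cv2.imwrite(f"pics/{n}0big.png",cv2.resize(im[:,:,::-1],(800,600),interpolation=cv2.INTER_CUBIC))
    c=cams.get_calibration(n); print(n,{k:np.round(v,4).tolist() if not isinstance(v,str) else v for k,v in c.items()})
print(readout.get_state()); print(ctrl.hold_point_z)
E
```

```text
scene {'fx': 360.0687, 'fy': 360.0687, 'cx': 249.6814, 'cy': 191.7339, 'eye': [0.2329, 0.5433, 0.8819], 'rotation': [-0.0916, 0.3261, 0.9056, -0.2551]}
top {'fx': 435.5148, 'fy': 435.5148, 'cx': 260.6432, 'cy': 197.2922, 'eye': [0.4419, 0.0014, 1.5584], 'rotation': [-0.036, 0.024, 0.7157, -0.6971]}
{'time': 0.1, 'qpos': array([ 1.03300294e+00,  2.87099693e-01,  1.57805670e+00,  7.83065206e-06,
        1.27859150e+00, -1.50004142e-01]), 'dq': array([-3.14160999e-04,  7.58692531e-06, -3.50924914e-03, -1.15126111e-03,
        1.15186558e-03, -5.61827057e-04]), 'joint_efforts': array([ 7.64574070e-04, -4.07294726e+01, -2.93701798e+01, -1.53684323e-04,
        3.44086795e-03, -1.55139270e-05]), 'eef_pos': array([0.25490786, 0.62436728, 0.23005628]), 'tcp_rot': array([ 1.92682986e-01,  9.81260468e-01, -1.01326176e-03, -3.66860255e-04]), 'contact_force': array([ 0.25844966, -0.0394512 ,  0.04272872]), 'wrist_torque': array([-0.04369078, -0.01097729,  0.00263955]), 'finger_force': 0.0, 'opening': 1.0005482163624426}
0.0187
```

View pics/scene0big.png

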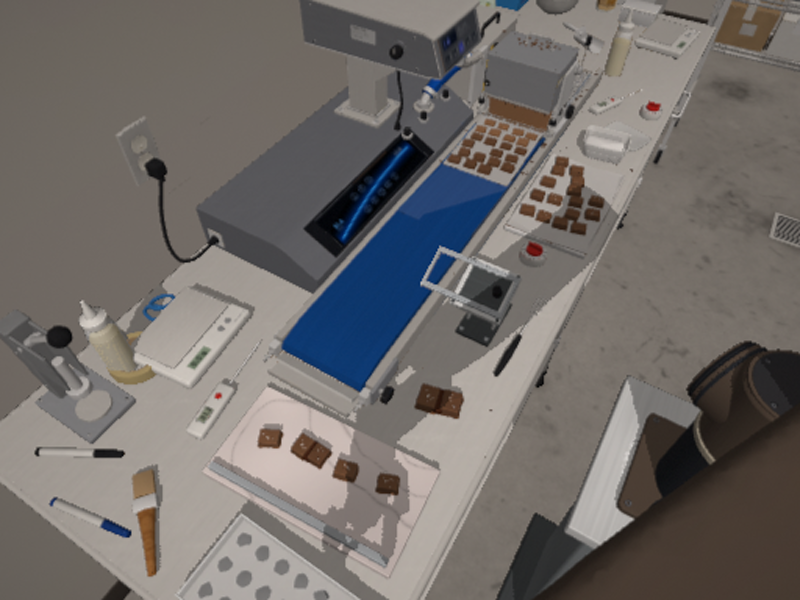

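View pics/top0big.png

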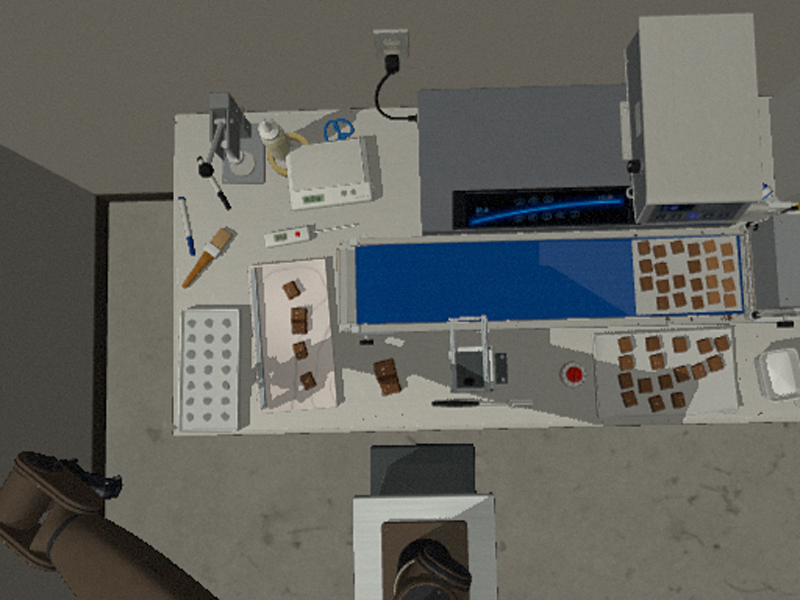

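```bash
cat > h.py <<'E'
import numpy as np,cv2
from scipy.spatial.transform import Rotation as R
from plant import readout,cams
def cal(n):
    c=cams.get_calibration(n); return c,R.from_quat(c['rotation']).as_matrix(),np.array(c['eye'])
def cast(n,uv,z):
    c,M,e=cal(n); uv=np.atleast_2d(np.asarray(uv,float))
    d=np.c_[(uv[:,0]-c['cx'])/c['fx'],-(uv[:,1]-c['cy'])/c['fy'],-np.ones(len(uv))]@M.T
    return e+d*((z-e[2])/d[:,2])[:,None]
def proj(n,P):
    c,M,e=cal(n); q=(np.atleast_2d(P)-e)@M
    return np.c_[c['cx']-c['fx']*q[:,0]/q[:,2],c['cy']+c['fy']*q[:,1]/q[:,2]]
def tri(uvs):  # dict name->uv : least squares point
    A=np.zeros((3,3));b=np.zeros(3);L=[]
    for n,uv in uvs.items():
        e=cal(n)[2]; d=cast(n,uv,0)[0]-e; d/=np.linalg.norm(d); Pm=np.eye(3)-np.outer(d,d); A+=Pm;b+=Pm@e
    x=np.linalg.solve(A,b); return x,{n:np.round(proj(n,x)[0]-uv,2) for n,uv in uvs.items()}
def snap(n,name=None):
    im=cams.read_camera(n)[:,:,::-1].copy()
    if name: cv2.imwrite(f'pics/{name}.png',im)
    return im
def crop(im,x0,y0,x1,y1,s,grid=10):
    o=cv2.resize(im[y0:y1,x0:x1],None,fx=s,fy=s,interpolation=cv2.INTER_CUBIC)
    for x in range(-(-x0//grid)*grid,x1,grid):
        cv2.line(o,(int((x-x0+.5)*s),0),(int((x-x0+.5)*s),4),(0,0,255),1); cv2.putText(o,str(x),(int((x-x0+.5)*s),14),0,.33,(0,0,255),1)
    for y in range(-(-y0//grid)*grid,y1,grid):
        cv2.line(o,(0,int((y-y0+.5)*s)),(4,int((y-y0+.5)*s)),(0,0,255),1); cv2.putText(o,str(y),(5,int((y-y0+.5)*s)+4),0,.33,(0,0,255),1)
    return o
def side(a,b):
    h=max(a.shape[0],b.shape[0]); f=lambda i:cv2.copyMakeBorder(i,0,h-i.shape[0],0,4,cv2.BORDER_CONSTANT)
    return np.hstack([f(a),f(b)])
def choc(im):
    hsv=cv2.cvtColor(im,cv2.COLOR_BGR2HSV); H,S,V=cv2.split(hsv)
    return (((H<15)|(H>172))&(S>85)&(V<150)).astype(np.uint8)*255
def pralines(n,im,z,box,amin=20):
    m=choc(im); out=[]
    for c in cv2.findContours(m,cv2.RETR_EXTERNAL,cv2.CHAIN_APPROX_NONE)[0]:
        M=np.zeros_like(m); cv2.drawContours(M,[c],-1,255,-1); ys,xs=np.nonzero(M)
        if len(xs)<amin: continue
        P=cast(n,np.c_[xs,ys],z)[:,:2]; p=P.mean(0)
        if not(box[0]<p[0]<box[1] and box[2]<p[1]<box[3]): continue
        C=np.cov(P.T); w,v=np.linalg.eigh(C); a=np.degrees(np.arctan2(v[1,1],v[0,1]))%180
        r=cv2.minAreaRect((P*1000).astype(np.float32))
        out.append((p.round(4),len(xs),round(a,1),(np.sqrt(12*w)*1000).round(0),np.round(r[1]),round(r[2],1)))
    return sorted(out,key=lambda o:-o[0][0])
E
python3 - <<'E'
from h import *
t=cv2.imread('pics/top0.png');s=cv2.imread('pics/scene0.png')
cv2.imwrite('pics/a.png',side(crop(t,152,158,226,272,5),crop(s,125,238,290,372,2.5)))
cv2.imwrite('pics/b.png',side(crop(t,275,195,335,268,6),crop(s,262,150,342,236,5)))
for n,i in(('top',t),('scene',s)):
    print(n)
    for o in pralines(n,i,.023,(.4,.95,.0,.6)): print(*o)
E
```

```text
top
[0.6244 0.2913] 65 32.7 [26. 33.] [34. 27.] 25.6
[0.5538 0.2729] 144 2.6 [34. 56.] [36. 54.] 89.3
[0.4854 0.2712] 69 17.6 [26. 34.] [35. 26.] 17.7
[0.4199 0.0763] 236 17.9 [40. 74.] [76. 43.] 16.9
[0.4168 0.2542] 54 6.8 [25. 33.] [31. 27.] 25.1
scene
[0.67   0.5088] 349 141.8 [19. 99.] [25. 98.] 46.4
[0.6181 0.2922] 155 20.3 [30. 36.] [37. 31.] 27.9
[0.5481 0.2753] 305 0.2 [34. 60.] [62. 36.] 1.2
[0.4806 0.2735] 168 8.1 [30. 35.] [36. 31.] 15.0
[0.4132 0.0862] 447 16.4 [49. 74.] [76. 51.] 14.4
[0.4121 0.2573] 159 24.4 [29. 33.] [33. 29.] 24.3
```

View pics/a.png

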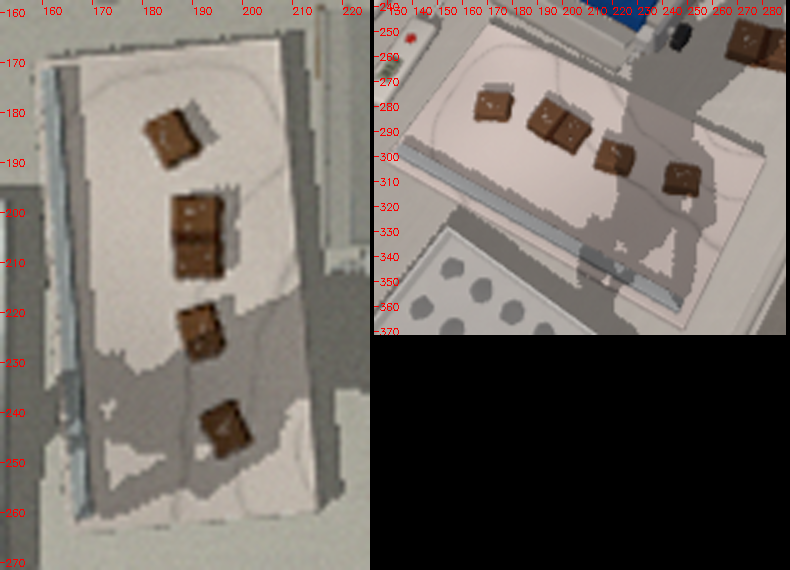

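View pics/b.png

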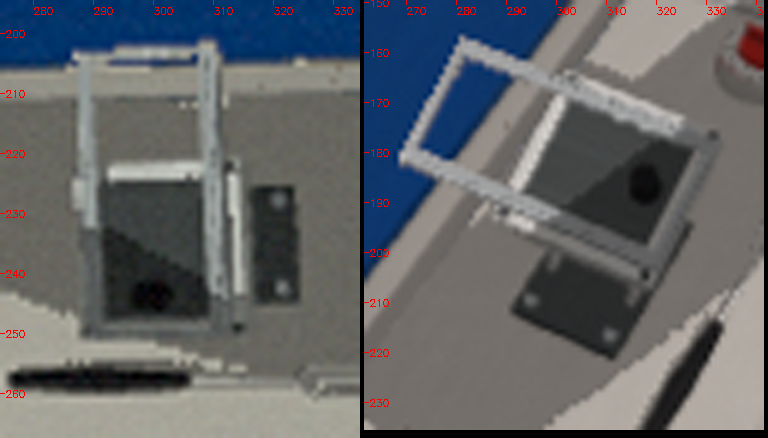

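Run:
```python
from h import *
f=lambda a:np.round(a*1000,1)[:,:2].tolist()
sc=[(169.7,246.3),(280.1,299.5),(248.9,367.9),(132.1,298.3)]; tp=[(207.5,165),(213.5,259.5),(163,263),(157.5,169)]
for n,u in(('scene',sc),('top',tp)):
    P=cast(n,u,.015)[:,:2]; print(n,f(P),[round(1000*np.linalg.norm(P[i]-P[(i+1)%4])) for i in range(4)],
     [round(np.degrees(np.arctan2(*(P[i]-P[j])[::-1])),1) for i,j in((0,1),(3,2),(3,0),(2,1))],'c',P.mean(0))
# bar lines: scene lower-front face edge / top
print('bar top edges scene',f(cast('scene',[(139,292.5),(250.5,356.5)],.027)))
print('bar top',f(cast('top',[(160.5,171),(167,260.5)],.027)))
# station features
L=lambda d:print({k:v.round(2) if not isinstance(v,dict) else v for k,v in zip(('X','res'),tri(d))})
L({'top':(299,243.5),'scene':(315.5,186)})   # knob
L({'top':(308.5,202),'scene':(330,177)}) ; L({'top':(287,203.5),'scene':(281,158)})
L({'top':(287.5,203.5),'scene':(268.5,180.5)});L({'top':(309,202),'scene':(281,158)})
L({'top':(289.5,248.5),'scene':(316,204.5)}); L({'top':(312,249),'scene':(330,177)})
```

```text
scene [[693.6, 214.9], [359.0, 190.4], [342.9, 366.1], [677.3, 381.5]] [335, 176, 335, 167] [np.float64(4.2), np.float64(2.6), np.float64(95.6), np.float64(95.2)] c [0.51819744 0.28820184]
top [[695.0, 213.4], [358.3, 197.4], [350.5, 376.0], [685.6, 393.6]] [337, 179, 336, 180] [np.float64(2.7), np.float64(3.0), np.float64(93.0), np.float64(92.5)] c [0.52237039 0.29510574]
bar top edges scene [[667.1, 363.4], [350.6, 346.6]]
bar top [[676.2, 379.9], [359.5, 359.0]]
{'X': array([ 0.41, -0.1 ,  0.13]), 'res': {'top': array([-0.18, -0.48]), 'scene': array([0.61, 0.09])}}
{'X': array([ 0.47, -0.15,  0.13]), 'res': {'top': array([ 4.57, 22.72]), 'scene': array([-25.61,  -8.25])}}
{'X': array([ 0.52, -0.06,  0.22]), 'res': {'top': array([1.69, 3.92]), 'scene': array([-4.99, -0.78])}}
{'X': array([ 0.54, -0.06,  0.11]), 'res': {'top': array([0.06, 0.12]), 'scene': array([-0.15, -0.02])}}
{'X': array([ 0.54, -0.13,  0.14]), 'res': {'top': array([0.17, 0.36]), 'scene': array([-0.45, -0.06])}}
{'X': array([ 0.39, -0.07,  0.1 ]), 'res': {'top': array([0.03, 0.1 ]), 'scene': array([-0.12, -0.02])}}
{'X': array([ 0.39, -0.14,  0.14]), 'res': {'top': array([0.06, 0.18]), 'scene': array([-0.22, -0.03])}}
```

Run:
```python
from h import *
for n in('top','scene'):
    im=cv2.imread(f'pics/{n}0.png').astype(int)
    B,G,Rr=im[...,0],im[...,1],im[...,2]
    ys,xs=np.nonzero(B-Rr>8); 
    P=cast(n,np.c_[xs,ys],.027)[:,:2]
    k=(P[:,0]>.34)&(P[:,0]<.70)&(P[:,1]>.32)&(P[:,1]<.40); P=P[k]
    for _ in range(3):
        c=np.polyfit(P[:,0],P[:,1],1); r=P[:,1]-np.polyval(c,P[:,0]); P=P[abs(r)<.012]
    print(n,len(P),np.degrees(np.arctan(c[0])),'y at x=.5',np.polyval(c,.5),'range',P[:,0].min(),P[:,0].max(),'spread',np.percentile(r,[2,25,75,98]).round(4))
```

```text
top 1 20.53749737993709 y at x=.5 0.3698661349996827 range 0.4872817032681115 0.4872817032681115 spread [0. 0. 0. 0.]<stdin>:9: RankWarning: Polyfit may be poorly conditioned
<stdin>:9: RankWarning: Polyfit may be poorly conditioned
<stdin>:9: RankWarning: Polyfit may be poorly conditioned
Traceback (most recent call last):
TypeError: expected non-empty vector for x
```

Call:
{"name": "step_arm", "arguments": {
  "increments": [
    [[20, -40, 0], [0, 0, -0.12]],
    [[20, -41, 0], [0, 0, -0.12]],
    [[20, -41, 0], [0, 0, -0.12]],
    [[20, -41, 0], [0, 0, -0.12]],
    [[20, -41, 0], [0, 0, -0.12]],
    [[20, -41, 0], [0, 0, -0.12]],
    [[20, -41, 0], [0, 0, -0.12]],
    [[20, -41, 0], [0, 0, -0.12]]
  ],
  "fingers": -0.8,
  "grip_force": 20
}}

```text
time: 0.77
eef_pos: [0.4018, 0.3235, 0.2309]
tcp_rot: [0.626, 0.78, -0.0, -0.0]
contact_force: [0.8, 0.0, 0.7]
opening: 0.103
finger_force: 0.0
```

Run:
```python
from h import *
for n in('top','scene'):
    im=cv2.imread(f'pics/{n}0.png').astype(int)
    B,Rr=im[...,0],im[...,2]; D=B-Rr
    # transects across bar in world at z=.027
    pts=[]
    for x in np.arange(.37,.67,.01):
        y=np.arange(.31,.42,.001); uv=proj(n,np.c_[0*y+x,y,0*y+.027]).astype(np.float32)
        v=cv2.remap(D.astype(np.float32),uv[:,0],uv[:,1],cv2.INTER_LINEAR).ravel()
        b=np.median(v); w=np.clip(v-b-8,0,None)
        w[abs(y-y[w.argmax()])>.015]=0
        if w.sum()>0: pts.append((x,(w*y).sum()/w.sum(),w.max()))
    p=np.array(pts); k=np.ones(len(p),bool)
    for _ in range(4):
        c=np.polyfit(p[k,0],p[k,1],1); r=p[:,1]-np.polyval(c,p[:,0]); k=abs(r)<.004
    print(n,k.sum(),np.degrees(np.arctan(c[0])),np.polyval(c,.5),p[::6,2],r[k].std())
```

```text
top 31 3.8589221283256085 0.3640743884344312 [ 6.67529297  6.93798828  6.5546875   8.24121094  8.86816406 10.14111328] 0.0004529455085465778
scene 31 3.8722852576093882 0.36676960528628916 [ 6.87597656  3.          8.09765625  9.23828125 12.06494141  9.37402344] 0.00024363312669164198
```

Call:
{"name": "step_arm", "arguments": {
  "increments": [
    [[5, -40, -20], [0, 0, -0.083]],
    [[5, -40, -30], [0, 0, -0.08]],
    [[5, -29, -40], [0, 0, 0]],
    [[0, 0, -40], [0, 0, 0]],
    [[0, 0, 0], [0, 0, 0]]
  ]
}}

```text
time: 1.18
eef_pos: [0.4089, 0.2277, 0.1065]
tcp_rot: [0.687, 0.727, -0.007, -0.004]
contact_force: [-1.5, -0.5, -1.8]
opening: 0.1
finger_force: 0.0
```

Call:
{"name": "step_arm", "arguments": {
  "increments": [
    [[8, -15, 0], [0, 0, 0.011]],
    [[0, 0, -36], [0, 0, 0]],
    [[0, 0, -20], [0, 0, 0]],
    [[0, 0, 0], [0, 0, 0]],
    [[0, 0, 0], [0, 0, 0]]
  ]
}}

```text
time: 1.6
eef_pos: [0.4224, 0.2164, 0.0588]
tcp_rot: [0.681, 0.732, -0.001, -0.0]
contact_force: [-0.1, 0.2, 0.5]
opening: 0.102
finger_force: 0.0
```

Run:
```python
from h import *
t=snap('top','t1');s=snap('scene','s1')
st=readout.get_state();e=st['eef_pos'];q=st['tcp_rot']
print(e,q,R.from_quat(q).as_matrix().round(3).tolist())
a=proj('top',e)[0];b=proj('scene',e)[0];print(a,b)
for i,p in((t,a),(s,b)): pass
A=crop(t,int(a[0])-30,int(a[1])-35,int(a[0])+30,int(a[1])+35,6);B=crop(s,int(b[0])-35,int(b[1])-35,int(b[0])+35,int(b[1])+35,6)
cv2.imwrite('pics/c.png',side(A,B))
```

```text
[0.42412046 0.21685387 0.06057458] [0.68119225 0.73210271 0.00141116 0.00086166] [[-0.072, 0.997, 0.003], [0.997, 0.072, 0.001], [0.001, 0.003, -1.0]]
[205.85406963 241.0767233 ] [252.49200693 287.34979718]
```

View pics/c.png

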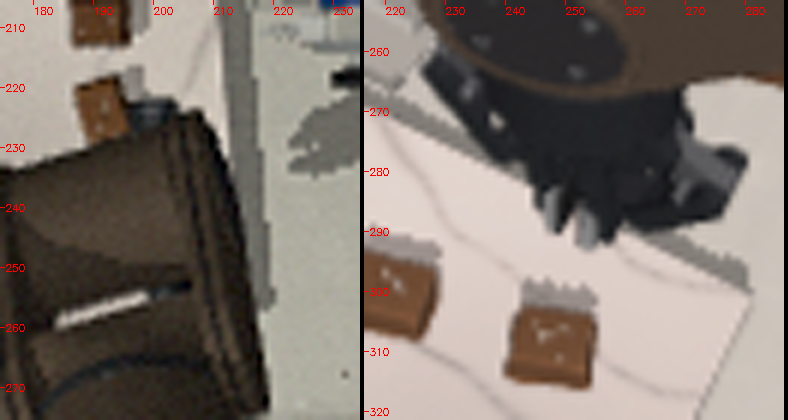

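Call:
{"name": "step_arm", "arguments": {
  "increments": [
    [[-9, 0, -20], [0, 0, -0.004]],
    [[0, 0, -20], [0, 0, 0]],
    [[0, 0, 0], [0, 0, 0]],
    [[0, 6, 0], [0, 0, 0]],
    [[-1, 12, 0], [0, 0, 0]],
    [[-1, 12, 0], [0, 0, 0]],
    [[-1, 12, 0], [0, 0, 0]],
    [[-1, 12, 0], [0, 0, 0]]
  ]
}}

```text
time: 2.37
eef_pos: [0.4113, 0.2716, 0.0205]
tcp_rot: [0.683, 0.73, 0.002, 0.001]
contact_force: [-0.0, -0.8, -0.3]
opening: 0.104
finger_force: 0.3
```

Call:
{"name": "step_arm", "arguments": {
  "increments": [
    [[-1, 12, 0], [0, 0, 0]],
    [[-1, 10, 0], [0, 0, 0]],
    [[0, 6, 0], [0, 0, 0]],
    [[0, 2, 0], [0, 0, 0]],
    [[0, 0, 0], [0, 0, 0]],
    [[0, 0, 0], [0, 0, 0]]
  ]
}}

```text
time: 2.87
eef_pos: [0.4074, 0.2998, 0.0181]
tcp_rot: [0.683, 0.73, -0.0, -0.0]
contact_force: [0.5, 0.5, 0.2]
opening: 0.099
finger_force: 0.0
```

Run:
```python
from h import *
s=snap('scene','s2');st=readout.get_state();print(st['eef_pos'],st['contact_force'])
cv2.imwrite('pics/d.png',crop(s,160,240,290,372,4.4))
```

```text
[0.40742199 0.29961989 0.01804237] [-0.48998949  0.39398338 -0.93690726]
```

View pics/d.png

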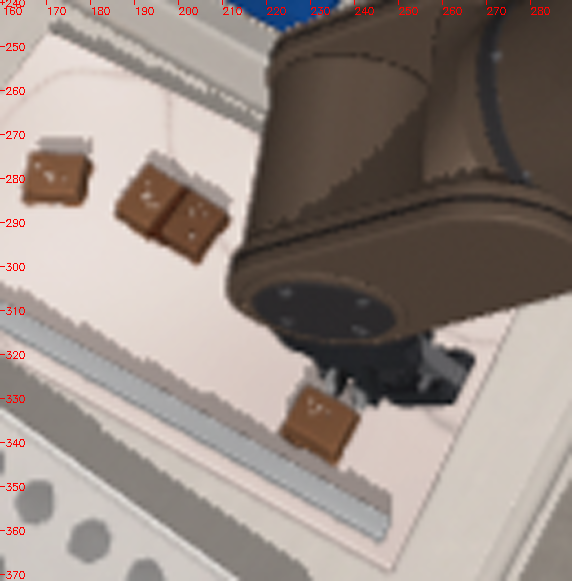

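Call:
{"name": "step_arm", "arguments": {
  "increments": [
    [[0, 4, 0], [0, 0, 0]],
    [[-1, 4, 0], [0, 0, 0]],
    [[0, 2, 0], [0, 0, 0]],
    [[0, 1, 0], [0, 0, 0]],
    [[0, 0, 0], [0, 0, 0]]
  ]
}}

```text
time: 3.33
eef_pos: [0.4067, 0.3111, 0.0184]
tcp_rot: [0.683, 0.73, -0.0, 0.0]
contact_force: [-0.0, -0.4, -0.7]
opening: 0.099
finger_force: 0.0
```

Call:
{"name": "step_arm", "arguments": {
  "increments": [
    [[0, 2, 0], [0, 0, 0]],
    [[0, 1, 0], [0, 0, 0]],
    [[0, 0, 0], [0, 0, 0]]
  ]
}}

```text
time: 3.58
eef_pos: [0.4064, 0.3119, 0.0182]
tcp_rot: [0.682, 0.731, -0.003, 0.001]
contact_force: [0.3, -8.3, 4.1]
opening: 0.099
finger_force: 4.4
```

Call:
{"name": "step_arm", "arguments": {
  "increments": [
    [[0, 2, 0], [0, 0, 0]],
    [[0, 0, 0], [0, 0, 0]],
    [[0, 0, 0], [0, 0, 0]]
  ]
}}

```text
time: 3.83
eef_pos: [0.4063, 0.3122, 0.0183]
tcp_rot: [0.682, 0.731, -0.004, 0.002]
contact_force: [0.2, -15.3, 5.8]
opening: 0.102
finger_force: 7.8
```

Call:
{"name": "step_arm", "arguments": {
  "increments": [
    [[0, -5, 0], [0, 0, 0]],
    [[1, -15, 0], [0, 0, 0]],
    [[1, -20, 10], [0, 0, 0]],
    [[10, -15, 28], [0, 0, 0]],
    [[25, -15, 5], [0, 0, 0]],
    [[25, -12, 0], [0, 0, 0]],
    [[14, 0, 0], [0, 0, 0]],
    [[0, 0, 0], [0, 0, 0]]
  ]
}}

```text
time: 4.5
eef_pos: [0.4862, 0.2335, 0.0626]
tcp_rot: [0.684, 0.729, 0.002, 0.001]
contact_force: [-0.3, 0.2, 0.8]
opening: 0.097
finger_force: 0.0
```

Call:
{"name": "step_arm", "arguments": {
  "increments": [
    [[0, 0, 0], [0, 0, 0]],
    [[0, 0, 0], [0, 0, 0]]
  ]
}}

```text
time: 4.67
eef_pos: [0.4815, 0.2341, 0.0607]
tcp_rot: [0.683, 0.73, -0.001, -0.001]
contact_force: [-0.1, 0.3, -0.3]
opening: 0.101
finger_force: 0.0
```

Call:
{"name": "step_arm", "arguments": {
  "increments": [
    [[1, -2, -20], [0, 0, 0]],
    [[0, 0, -21], [0, 0, 0]],
    [[0, 0, 0], [0, 0, 0]],
    [[0, 6, 0], [0, 0, 0]],
    [[-1, 12, 0], [0, 0, 0]],
    [[-1, 12, 0], [0, 0, 0]],
    [[-1, 12, 0], [0, 0, 0]],
    [[-1, 12, 0], [0, 0, 0]]
  ]
}}

```text
time: 5.33
eef_pos: [0.4802, 0.288, 0.0216]
tcp_rot: [0.683, 0.731, 0.001, 0.0]
contact_force: [0.1, -0.1, 0.2]
opening: 0.102
finger_force: 0.2
```

Call:
{"name": "step_arm", "arguments": {
  "increments": [
    [[-1, 12, 0], [0, 0, 0]],
    [[0, 8, 0], [0, 0, 0]],
    [[0, 5, 0], [0, 0, 0]],
    [[0, 3, 0], [0, 0, 0]],
    [[0, 1, 0], [0, 0, 0]],
    [[0, 0, 0], [0, 0, 0]]
  ]
}}

```text
time: 5.83
eef_pos: [0.4786, 0.3149, 0.0202]
tcp_rot: [0.683, 0.73, -0.0, -0.0]
contact_force: [0.7, -0.4, -0.2]
opening: 0.1
finger_force: 0.0
```

Call:
{"name": "step_arm", "arguments": {
  "increments": [
    [[0, 2, 0], [0, 0, 0]],
    [[0, 2, 0], [0, 0, 0]],
    [[0, 0, 0], [0, 0, 0]],
    [[0, 0, 0], [0, 0, 0]]
  ]
}}

```text
time: 6.17
eef_pos: [0.4786, 0.3167, 0.0201]
tcp_rot: [0.683, 0.731, -0.002, 0.001]
contact_force: [1.0, -6.8, 3.4]
opening: 0.097
finger_force: 3.4
```

Call:
{"name": "step_arm", "arguments": {
  "increments": [
    [[0, 2, 0], [0, 0, 0]],
    [[0, 0, 0], [0, 0, 0]],
    [[0, -6, 0], [0, 0, 0]],
    [[1, -16, 0], [0, 0, 0]],
    [[1, -20, 10], [0, 0, 0]],
    [[10, -16, 30], [0, 0, 0]],
    [[30, -6, 5], [0, 0, 0]],
    [[35, -2, 0], [0, 0, 0]]
  ]
}}

```text
time: 6.83
eef_pos: [0.5569, 0.2544, 0.0682]
tcp_rot: [0.683, 0.73, 0.002, 0.001]
contact_force: [1.6, 1.3, 0.2]
opening: 0.101
finger_force: 0.0
```

Call:
{"name": "step_arm", "arguments": {
  "increments": [
    [[35, -4, 0], [0, 0, 0]],
    [[30, 0, 0], [0, 0, 0]],
    [[0, 0, 0], [0, 0, 0]],
    [[0, 0, 0], [0, 0, 0]],
    [[0, 0, 0], [0, 0, 0]]
  ]
}}

```text
time: 7.25
eef_pos: [0.6196, 0.2508, 0.0646]
tcp_rot: [0.683, 0.73, -0.001, -0.001]
contact_force: [-0.3, 0.8, -0.1]
opening: 0.099
finger_force: 0.0
```

Call:
{"name": "step_arm", "arguments": {
  "increments": [
    [[1, 0, -22], [0, 0, 0]],
    [[0, 0, -22], [0, 0, 0]],
    [[0, 0, 0], [0, 0, 0]],
    [[0, 6, 0], [0, 0, 0]],
    [[-1, 12, 0], [0, 0, 0]],
    [[-1, 12, 0], [0, 0, 0]],
    [[-1, 12, 0], [0, 0, 0]],
    [[-1, 12, 0], [0, 0, 0]]
  ]
}}

```text
time: 7.92
eef_pos: [0.6184, 0.3069, 0.0232]
tcp_rot: [0.683, 0.731, 0.001, 0.001]
contact_force: [1.0, -2.2, 2.5]
opening: 0.101
finger_force: 1.3
```

Call:
{"name": "step_arm", "arguments": {
  "increments": [
    [[-1, 10, 0], [0, 0, 0]],
    [[0, 5, 0], [0, 0, 0]],
    [[0, 3, 0], [0, 0, 0]],
    [[0, 1, 0], [0, 0, 0]],
    [[0, 0, 0], [0, 0, 0]],
    [[0, 0, 0], [0, 0, 0]]
  ]
}}

```text
time: 8.42
eef_pos: [0.6171, 0.3241, 0.0217]
tcp_rot: [0.683, 0.73, 0.0, 0.0]
contact_force: [-0.0, 0.4, 0.4]
opening: 0.096
finger_force: 0.2
```

Call:
{"name": "step_arm", "arguments": {
  "increments": [
    [[0, 2, 0], [0, 0, 0]],
    [[0, 2, 0], [0, 0, 0]],
    [[0, 0, 0], [0, 0, 0]]
  ]
}}

```text
time: 8.67
eef_pos: [0.617, 0.3265, 0.021]
tcp_rot: [0.683, 0.731, -0.001, 0.001]
contact_force: [0.8, -5.5, 1.6]
opening: 0.099
finger_force: 2.9
```

Call:
{"name": "step_arm", "arguments": {
  "increments": [
    [[0, 2, 0], [0, 0, 0]],
    [[0, 0, 0], [0, 0, 0]],
    [[0, 0, 0], [0, 0, 0]]
  ]
}}

```text
time: 8.92
eef_pos: [0.6171, 0.3268, 0.021]
tcp_rot: [0.683, 0.731, -0.002, 0.002]
contact_force: [0.8, -9.3, 3.0]
opening: 0.101
finger_force: 5.1
```

```bash
cat >> h.py <<'E'
def tri2(t,s): # top pixel corrected for its bias
    return tri({'top':np.array(t)+(-.7,1.4),'scene':np.array(s)})
E
python3 - <<'E'
from h import *
d={'knob':((300,243.8),(317.7,186.1)),'farR':((309.5,202),(281.7,157.9)),'farL':((288.7,203.7),(269.7,181.1)),'nearR':((310,248.2),(331.1,177.5)),'nearL':((289.2,250),(318.7,204.5))}
X={}
for k,(t,s) in d.items():
    X[k],r=tri2(t,s); print(k,(X[k]*1000).round(1),{a:b.tolist() for a,b in r.items()})
u=lambda v:(v/np.linalg.norm(v)).round(3)
print(u(X['farR']-X['nearR']),u(X['farL']-X['nearL']),u(X['nearR']-X['nearL']),u(X['farR']-X['farL']),np.linalg.norm(X['nearR']-X['nearL']),np.linalg.norm(X['farR']-X['nearR']))
E
```

```text
knob [405.4 -97.  136.7] {'top': [-0.15, -0.42], 'scene': [0.53, 0.08]}
farR [ 538.  -132.2  145.8] {'top': [0.04, 0.09], 'scene': [-0.12, -0.01]}
farL [537.5 -65.9 109.1] {'top': [-0.07, -0.14], 'scene': [0.18, 0.02]}
nearR [ 387.2 -128.5  153.2] {'top': [0.26, 0.78], 'scene': [-0.97, -0.15]}
nearL [383.8 -63.1 107.1] {'top': [-0.0, -0.01], 'scene': [0.01, 0.0]}
[ 0.998 -0.024 -0.049] [ 1.    -0.018  0.013] [ 0.042 -0.816  0.576] [ 0.007 -0.875  0.484] 0.08006173266427018 0.15105275499647733
```

Call:
{"name": "step_arm", "arguments": {
  "increments": [
    [[0, -6, 0], [0, 0, 0]],
    [[0, -15, 0], [0, 0, 0]],
    [[0, -25, 15], [0, 0, 0]],
    [[-10, -20, 35], [0, 0, 0]],
    [[-20, -15, 33], [0, 0, 0]],
    [[-25, -20, 26], [0, 0, 0]],
    [[-25, -20, 26], [0, 0, 0]],
    [[-30, -10, 26], [0, 0, 0]]
  ]
}}

```text
time: 9.58
eef_pos: [0.5055, 0.197, 0.1828]
tcp_rot: [0.684, 0.73, -0.0, -0.0]
contact_force: [-0.5, -0.2, 1.3]
opening: 0.096
finger_force: 0.0
```

Call:
{"name": "step_arm", "arguments": {
  "increments": [
    [[-5, -30, 5], [0, 0, 0.115]],
    [[-5, -30, 5], [0, 0, 0.115]],
    [[-5, -30, 5], [0, 0, 0.115]],
    [[-5, -30, 5], [0, 0, 0.115]],
    [[-5, -30, 5], [0, 0, 0.115]],
    [[-5, -30, 0], [0, 0, 0.115]],
    [[-5, -20, 0], [0, 0, 0.115]],
    [[-5, -10, 0], [0, 0, 0.115]]
  ],
  "fingers": -1
}}

```text
time: 10.25
eef_pos: [0.4658, -0.0131, 0.2069]
tcp_rot: [0.286, 0.958, 0.0, -0.0]
contact_force: [-0.8, 0.6, -0.1]
opening: 0.002
finger_force: 0.0
```

Call:
{"name": "step_arm", "arguments": {
  "increments": [
    [[0, 0, 0], [0, 0, 0.115]],
    [[0, 0, 0], [0, 0, 0.115]],
    [[0, 0, 0], [0, 0, 0.115]],
    [[0, 0, 0], [0, 0, 0.115]],
    [[0, 0, 0], [0, 0, 0.12]],
    [[0, 0, 0], [0, 0, 0]],
    [[0, 0, 0], [0, 0, 0]]
  ]
}}

```text
time: 10.83
eef_pos: [0.4662, -0.011, 0.2068]
tcp_rot: [0.003, 1.0, 0.0, -0.0]
contact_force: [0.4, -0.3, -0.5]
opening: 0.0
finger_force: 0.0
```

Run:
```python
from h import *
st=readout.get_state();print(st['eef_pos'],st['qpos'].round(3),R.from_quat(st['tcp_rot']).as_matrix().round(3).tolist(),st['time'])
s=snap('scene','s3')
print(*pralines('scene',s,.023,(.35,.70,.2,.35)),sep='\n')
cv2.imwrite('pics/e.png',crop(s,125,238,290,372,4.8))
```

```text
[ 0.46618543 -0.01097907  0.20683981] [-2.420e-01 -1.660e-01  2.097e+00  1.000e-03  1.211e+00 -1.806e+00] [[-1.0, 0.007, -0.001], [0.007, 1.0, 0.001], [0.001, 0.001, -1.0]] 10.8333
(array([0.5481, 0.2753]), 304, np.float64(0.3), array([34., 60.]), array([62., 36.]), 1.2)
(array([0.4793, 0.3433]), 179, np.float64(178.1), array([27., 37.]), array([38., 27.]), 4.5)
(array([0.4097, 0.3388]), 178, np.float64(1.8), array([27., 34.]), array([34., 27.]), 3.9)
```

View pics/e.png

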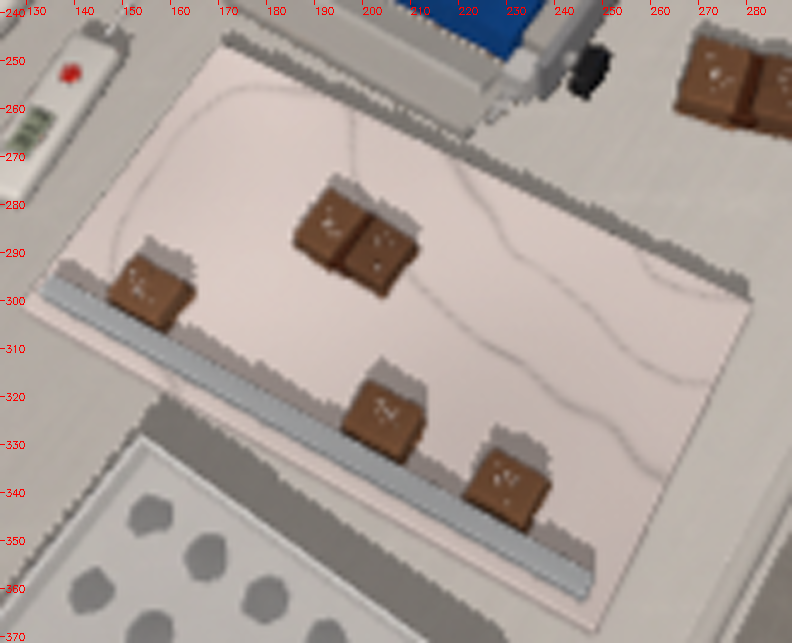

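Call:
{"name": "step_arm", "arguments": {
  "increments": [
    [[-10, -15, 0], [0, 0.12, 0]],
    [[-10, -15, 0], [0, 0.12, 0]],
    [[-15, -20, 0], [0, 0.11, 0]],
    [[-20, -20, 0], [-0.1, 0, 0]],
    [[-20, -17, 0], [-0.1, 0, 0]],
    [[-20, 0, 0], [0, 0, 0]],
    [[0, 0, 0], [0, 0, 0]],
    [[0, 0, 0], [0, 0, 0]]
  ]
}}

```text
time: 11.55
eef_pos: [0.3713, -0.0979, 0.2072]
tcp_rot: [0.02, 0.98, -0.098, -0.173]
contact_force: [0.6, 0.2, 1.4]
opening: -0.004
finger_force: 0.0
```

Run:
```python
from h import *
st=readout.get_state();print(st['eef_pos'],st['qpos'].round(3),R.from_quat(st['tcp_rot']).as_matrix().round(3).tolist(),st['time'])
```

```text
[ 0.37132463 -0.09788298  0.2071594 ] [-0.334 -0.162  2.131 -0.294  1.456 -1.788] [[-0.94, 0.005, -0.342], [0.073, 0.98, -0.186], [0.334, -0.2, -0.921]] 11.55
```

Call:
{"name": "step_arm", "arguments": {
  "increments": [
    [[0, 0, -25], [0, 0, 0]],
    [[0, 0, -20], [0, 0, 0]],
    [[0, 0, -15], [0, 0, 0]],
    [[0, 0, -5], [0, 0, 0]],
    [[0, 0, 0], [0, 0, 0]],
    [[0, 0, 0], [0, 0, 0]]
  ]
}}

```text
time: 12.05
eef_pos: [0.3725, -0.0982, 0.1429]
tcp_rot: [0.019, 0.98, -0.099, -0.173]
contact_force: [0.3, -0.5, 0.5]
opening: 0.001
finger_force: 0.0
```

Run:
```python
from h import *
s=snap('scene','s4');t=snap('top','t4')
cv2.imwrite('pics/f.png',side(crop(t,270,190,340,268,5),crop(s,262,140,342,230,5)))
```

```text
(no output)
```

View pics/f.png

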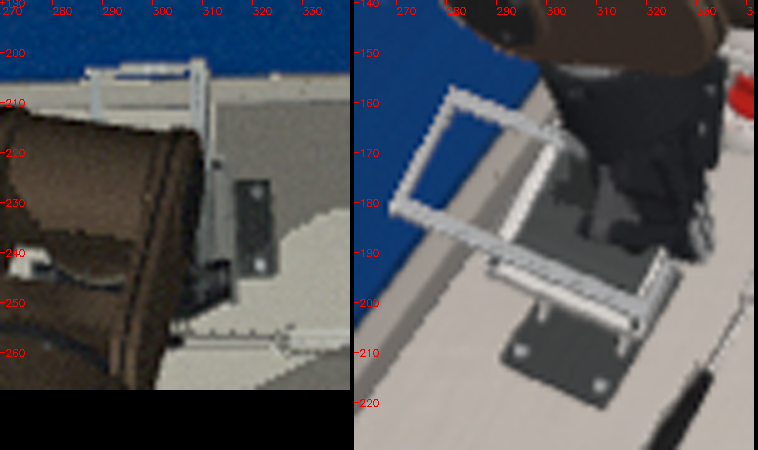

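Call:
{"name": "step_arm", "arguments": {
  "increments": [
    [[5, 0, 0], [0, 0, 0]],
    [[8, 0, 0], [0, 0, 0]],
    [[8, 0, 0], [0, 0, 0]],
    [[8, -1, 0], [0, 0, 0]],
    [[8, 0, 0], [0, 0, 0]],
    [[8, 0, 0], [0, 0, 0]],
    [[0, 0, 0], [0, 0, 0]],
    [[0, 0, 0], [0, 0, 0]]
  ]
}}

```text
time: 12.82
eef_pos: [0.4176, -0.0993, 0.1422]
tcp_rot: [0.019, 0.98, -0.099, -0.172]
contact_force: [-0.2, 0.3, 0.7]
opening: -0.003
finger_force: 0.0
```

Call:
{"name": "step_arm", "arguments": {
  "increments": [
    [[7, 0, 0], [0, 0, 0]],
    [[7, 0, 0], [0, 0, 0]],
    [[7, 0, 0], [0, 0, 0]]
  ]
}}

```text
time: 13.07
eef_pos: [0.4378, -0.099, 0.1421]
tcp_rot: [0.019, 0.98, -0.098, -0.174]
contact_force: [-0.8, 0.6, 0.1]
opening: -0.0
finger_force: 0.8
```

Call:
{"name": "step_arm", "arguments": {
  "increments": [
    [[5, 0, 0], [0, 0, 0]],
    [[3, 0, 0], [0, 0, 0]],
    [[2, 0, 0], [0, 0, 0]],
    [[0, 0, 0], [0, 0, 0]]
  ]
}}

```text
time: 13.4
eef_pos: [0.4481, -0.0991, 0.1423]
tcp_rot: [0.019, 0.98, -0.099, -0.173]
contact_force: [-1.1, 0.4, -0.4]
opening: -0.001
finger_force: 0.3
```

Run:
```python
from h import *
print(readout.get_state()['contact_force'],readout.get_state()['eef_pos'])
s=snap('scene','s5')
cv2.imwrite('pics/g.png',crop(s,262,140,342,230,6))
```

```text
[-1.10457986  0.43545978 -0.3614404 ] [ 0.44810088 -0.09905501  0.14226833]
```

View pics/g.png

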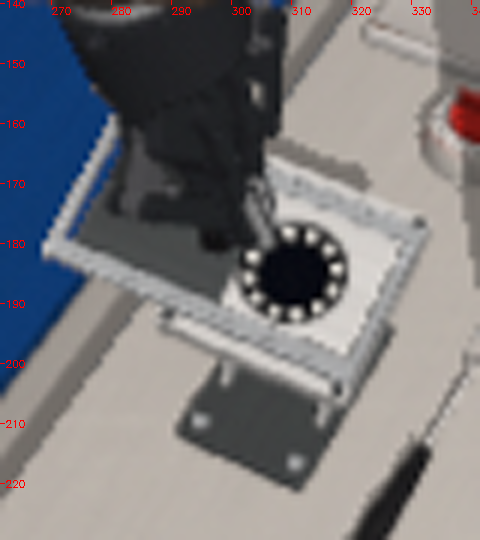

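Call:
{"name": "step_arm", "arguments": {
  "increments": [
    [[3, 0, 0], [0, 0, 0]],
    [[2, 0, 0], [0, 0, 0]],
    [[2, 0, 0], [0, 0, 0]],
    [[0, 0, 0], [0, 0, 0]]
  ]
}}

```text
time: 13.78
eef_pos: [0.4491, -0.099, 0.1423]
tcp_rot: [0.019, 0.978, -0.099, -0.182]
contact_force: [-15.4, -0.6, 5.8]
opening: 0.001
finger_force: 8.0
```

Call:
{"name": "step_arm", "arguments": {
  "increments": [
    [[2, 0, 0], [0, 0, 0]],
    [[2, 0, 0], [0, 0, 0]],
    [[0, 0, 0], [0, 0, 0]]
  ]
}}

```text
time: 14.03
eef_pos: [0.4494, -0.0989, 0.1424]
tcp_rot: [0.02, 0.977, -0.099, -0.188]
contact_force: [-23.4, 0.3, 10.6]
opening: 0.002
finger_force: 12.6
```

Call:
{"name": "step_arm", "arguments": {
  "increments": [
    [[-10, 0, 0], [0, 0, 0]],
    [[-10, 0, 0], [0, 0, 0]],
    [[0, 0, 25], [0, 0, 0]],
    [[0, 0, 35], [0, 0, 0]],
    [[5, 25, 20], [0.1, 0, 0]],
    [[10, 35, 0], [0.1, 0, 0]],
    [[10, 38, 0], [0, -0.12, 0]],
    [[10, 38, 0], [0, -0.12, 0]]
  ],
  "fingers": 0.4
}}

```text
time: 14.7
eef_pos: [0.4763, 0.0372, 0.2235]
tcp_rot: [0.004, 0.999, 0.0, -0.05]
contact_force: [0.2, 0.8, -0.7]
opening: 0.7
finger_force: 0.0
```

Call:
{"name": "step_arm", "arguments": {
  "increments": [
    [[10, 38, 0], [0, -0.11, 0]],
    [[10, 38, 0], [0, 0, 0]],
    [[10, 38, 0], [0, 0, 0]],
    [[10, 38, 0], [0, 0, 0]],
    [[10, 38, 0], [0, 0, 0]],
    [[10, 38, 0], [0, 0, 0]],
    [[0, 0, 0], [0, 0, 0]],
    [[0, 0, 0], [0, 0, 0]]
  ]
}}

```text
time: 15.37
eef_pos: [0.534, 0.2668, 0.2226]
tcp_rot: [0.0, 1.0, 0.0, 0.001]
contact_force: [0.2, -1.1, -0.6]
opening: 0.704
finger_force: 0.0
```

Run:
```python
from h import *
st=readout.get_state();print(st['eef_pos'],st['qpos'].round(3),R.from_quat(st['tcp_rot']).as_matrix().round(3).tolist(),st['time'],st['opening'])
for n,(c,r) in {'scene':((309,185),14),'top':((299,237),11)}.items():
    im=snap(n,n+'6'); g=cv2.cvtColor(im,cv2.COLOR_BGR2GRAY)
    m=np.zeros_like(g); cv2.circle(m,tuple(map(int,c)),r,255,-1)
    k=((g<45)&(m>0)).astype(np.uint8)
    nn,l,s,ce=cv2.connectedComponentsWithStats(k)
    for i in range(1,nn):
        if s[i][4]>8: print(n,s[i],ce[i].round(2))
s=cv2.imread('pics/scene6.png');t=cv2.imread('pics/top6.png')
cv2.imwrite('pics/h.png',side(crop(t,278,196,328,262,7),crop(s,262,150,336,228,6)))
```

```text
[0.53395861 0.26675185 0.22256107] [ 0.294  0.123  1.784 -0.     1.233 -1.277] [[-1.0, 0.0, 0.002], [0.0, 1.0, 0.0], [-0.002, 0.0, -1.0]] 15.3667 0.7044495441942328
top [297 231  11  12  80] [301.5  236.12]
```

View pics/h.png

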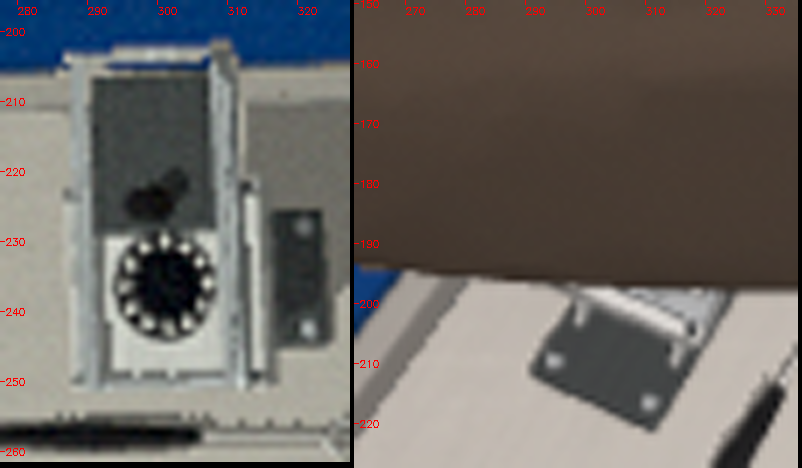

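Run:
```python
from h import *
im=cv2.imread('pics/scene5.png') if 0 else cv2.imread('pics/s5.png'); g=cv2.cvtColor(im,cv2.COLOR_BGR2GRAY)
m=np.zeros_like(g); cv2.circle(m,(310,185),8,255,-1)
ys,xs=np.nonzero((g<40)&(m>0)); print(len(xs),xs.min(),xs.max(),ys.min(),ys.max(),xs.mean(),ys.mean())
print(g[176:195,300:320])
sc=(xs.mean(),ys.mean()); tp=(301.3,236.2)
X,r=tri2(tp,sc); print('win',X,r); print(tri({'top':np.array(tp),'scene':np.array(sc)}))
for f,n,z0 in(('t0','top',0),('s0','scene',0)):
    pass
lsd=cv2.createLineSegmentDetector()
for fn,n,box in(('top6','top',(278,196,322,256)),('top0','top',(278,196,322,256)),('s5','scene',(262,150,336,212)),('scene0','scene',(262,150,336,212))):
    i=cv2.cvtColor(cv2.imread(f'pics/{fn}.png'),cv2.COLOR_BGR2GRAY)[box[1]:box[3],box[0]:box[2]]
    S=4; L=lsd.detect(cv2.resize(i,None,fx=S,fy=S,interpolation=cv2.INTER_CUBIC))[0][:,0]
    L=(L+.5)/S-.5+np.array([box[0],box[1]]*2)
    for l in L:
        if np.hypot(l[2]-l[0],l[3]-l[1])<22: continue
        for z in (.11,.145):
            P=cast(n,l.reshape(2,2),z); d=P[1]-P[0]
            a=np.degrees(np.arctan2(d[1],d[0])); a=(a+90)%180-90
            if abs(a)<12: print(fn,z,l.round(1),'yaw',round(a,2),P[:,:2].round(3).tolist())
```

```text
110 303 317 178 192 310.5272727272727 185.23636363636365
[[ 27  31  34  78 118 127  71 126 172 176 175 173 181 196 202 207 206 204
  201 193]
 [ 30  27  35  52 104 132  90  95 122 136 112  89  93 106 123 169 197 206
  207 204]
 [ 27  27  32  38  76 120 127  71  64 197 210  99  29 146 126  98 134 191
  207 207]
 [ 34  28  31  34  44 104 133  85  41 125 158  77  38 203 169  75  58 127
  191 206]
 [ 28  33  27  30  46 101 132  92  37  36  62  31  23 115  95  44 101  91
  126 197]
 [ 48  64  47  64  88  82  83  51  19  10  12  11  12  20  18  64 198 173
   93 173]
 [ 69  79  45 192 211 102  30  13  11   9  11   9  11   9  11  38 126 104
   50 115]
 [ 73  65  36 133 159  74  12  11   9  11   9   9  10  12   9  12  40  30
   64  84]
 [ 80  83  43  50  67  30  10  10   9  10  11  10  11   9   8  10  22 190
  209 111]
 [ 94 105 110 151  76  16   8  12   9  12  11  10  10  11  10  11  16 132
  159  85]
 [138 118 126 209 118  31  10   9   9  11  12  10   9  10  10   9  20  49
   66  56]
 [183 155  88 118  68  21  11   9  12  10  11  12  10   9  11   9  57 147
   75 104]
 [200 190  87  26 102  
[... 1051 characters left out ...]
14.9 223.6] yaw 0.12 [[0.395, -0.15], [0.472, -0.149]]
top0 0.11 [308.2 224.2 309.3 246.8] yaw 0.82 [[0.472, -0.131], [0.397, -0.132]]
top0 0.145 [308.2 224.2 309.3 246.8] yaw 0.82 [[0.471, -0.128], [0.398, -0.129]]
s5 0.11 [297.9 190.2 272.3 179.2] yaw 1.06 [[0.454, -0.077], [0.535, -0.075]]
s5 0.145 [297.9 190.2 272.3 179.2] yaw 1.06 [[0.444, -0.049], [0.521, -0.047]]
scene0 0.11 [317.4 198.6 292.9 188. ] yaw 1.04 [[0.395, -0.078], [0.469, -0.076]]
scene0 0.145 [317.4 198.6 292.9 188. ] yaw 1.04 [[0.388, -0.05], [0.459, -0.048]]
scene0 0.11 [325.6 172.9 301.7 163.1] yaw 0.42 [[0.415, -0.177], [0.491, -0.177]]
scene0 0.145 [325.6 172.9 301.7 163.1] yaw 0.42 [[0.406, -0.145], [0.48, -0.144]]
```

Call:
{"name": "step_arm", "arguments": {
  "increments": [
    [[14, 9, -20], [0, 0, 0.02]],
    [[0, 0, -35], [0, 0, 0]],
    [[0, 0, -35], [0, 0, 0]],
    [[0, 0, -35], [0, 0, 0]],
    [[0, 0, -25], [0, 0, 0]],
    [[0, 0, -10], [0, 0, 0]],
    [[0, 0, 0], [0, 0, 0]],
    [[0, 0, 0], [0, 0, 0]]
  ]
}}

```text
time: 16.13
eef_pos: [0.5484, 0.2732, 0.0634]
tcp_rot: [-0.007, 1.0, 0.0, 0.001]
contact_force: [0.6, -0.1, -0.3]
opening: 0.697
finger_force: 0.0
```

Call:
{"name": "step_arm", "arguments": {
  "increments": [
    [[0, 2, -20], [0, 0, 0.007]],
    [[0, 0, -17], [0, 0, 0]],
    [[0, 0, -10], [0, 0, 0]],
    [[0, 0, 0], [0, 0, 0]],
    [[0, 0, 0], [0, 0, 0]]
  ]
}}

```text
time: 16.55
eef_pos: [0.5486, 0.276, 0.0167]
tcp_rot: [-0.011, 1.0, 0.0, 0.001]
contact_force: [0.5, 0.5, 0.6]
opening: 0.7
finger_force: 0.0
```

Call:
{"name": "step_arm", "arguments": {
  "increments": [
    [[0, 0, 0], [0, 0, 0]],
    [[0, 0, 0], [0, 0, 0]],
    [[0, 0, 0], [0, 0, 0]],
    [[0, 0, 0], [0, 0, 0]],
    [[0, 0, 0], [0, 0, 0]],
    [[0, 0, 0], [0, 0, 0]]
  ],
  "fingers": -1,
  "grip_force": 30
}}

```text
time: 17.05
eef_pos: [0.5492, 0.276, 0.0176]
tcp_rot: [-0.012, 1.0, 0.0, 0.002]
contact_force: [-1.2, -1.4, 6.1]
opening: 0.395
finger_force: 30.3
```

Call:
{"name": "step_arm", "arguments": {
  "increments": [
    [[0, 0, 5], [0, 0, 0]],
    [[0, 0, 15], [0, 0, 0]],
    [[0, 0, 25], [0, 0, 0]],
    [[0, 0, 30], [0, 0, 0]],
    [[0, 0, 25], [0, 0, 0]],
    [[0, 0, 0], [0, 0, 0]],
    [[0, 0, 0], [0, 0, 0]]
  ]
}}

```text
time: 17.63
eef_pos: [0.5489, 0.2765, 0.1177]
tcp_rot: [-0.012, 1.0, 0.001, 0.002]
contact_force: [-0.3, 0.2, -0.4]
opening: 0.396
finger_force: 29.9
```

Run:
```python
from h import *
st=readout.get_state();print(st['eef_pos'],st['tcp_rot'],st['opening'],st['finger_force'],st['contact_force'])
s=snap('scene','s7'); z=st['eef_pos'][2]+.005
print(*pralines('scene',s,z,(.45,.65,.2,.4)),sep='\n')
print(*pralines('scene',s,.023,(.35,.72,.3,.4)),sep='\n')
```

```text
[0.54886454 0.27654084 0.11773224] [-1.15966515e-02  9.99930098e-01  8.24919980e-04  2.15326174e-03] 0.39599989731465046 29.924892041890416 [-0.34664666  0.15234282 -0.42986379]
(array([0.5764, 0.3752]), 158, np.float64(2.2), array([23., 34.]), array([23., 34.]), 89.8)
(array([0.5356, 0.2766]), 208, np.float64(145.7), array([29., 43.]), array([36., 43.]), 89.3)
(array([0.4506, 0.3665]), 179, np.float64(178.6), array([24., 33.]), array([33., 24.]), 4.5)
(array([0.6215, 0.3531]), 158, np.float64(2.2), array([26., 39.]), array([26., 39.]), 89.8)
(array([0.4792, 0.3433]), 179, np.float64(178.6), array([27., 37.]), array([38., 27.]), 4.5)
(array([0.4097, 0.3388]), 178, np.float64(1.8), array([27., 34.]), array([34., 27.]), 3.9)
```

Call:
{"name": "step_arm", "arguments": {
  "increments": [
    [[0, -5, 25], [0, 0, -0.01]],
    [[-5, -15, 30], [0, 0, 0]],
    [[-10, -25, 25], [0, 0, 0]],
    [[-10, -32, 20], [0, 0, 0]],
    [[-10, -32, 20], [0, 0, 0]],
    [[-10, -32, 15], [0, 0, 0]],
    [[-10, -32, 10], [0, 0, 0]],
    [[-12, -32, 0], [0, 0, 0]]
  ]
}}

```text
time: 18.35
eef_pos: [0.4805, 0.0697, 0.2611]
tcp_rot: [-0.007, 1.0, -0.0, 0.001]
contact_force: [0.3, -1.3, 0.2]
opening: 0.392
finger_force: 30.0
```

Call:
{"name": "step_arm", "arguments": {
  "increments": [
    [[-12, -32, 0], [0, 0, 0]],
    [[-12, -32, 0], [-0.09, 0, 0]],
    [[-12, -32, 0], [-0.09, 0, 0]],
    [[-10, -25, 0], [-0.09, 0, 0]],
    [[-5, -12, 0], [-0.09, 0, 0]],
    [[0, -2, 0], [-0.076, 0, 0]],
    [[0, 0, 0], [0, 0, 0]],
    [[0, 0, 0], [0, 0, 0]]
  ]
}}

```text
time: 19.02
eef_pos: [0.4288, -0.0633, 0.2581]
tcp_rot: [-0.008, 0.977, -0.215, -0.003]
contact_force: [-0.1, 0.2, -0.1]
opening: 0.394
finger_force: 30.1
```

```bash
cat > tgt.py <<'E'
from h import *
W=np.array([.4295,-.103,.119]);psi=np.radians(.8);a=np.radians(25)
s=np.array([np.cos(psi),np.sin(psi),0]);sx=np.array([-s[1],s[0],0]);zw=np.sin(a)*sx+[0,0,np.cos(a)]
def delta(off=(.0011,0,.0026)):
    st=readout.get_state(); M=R.from_quat(st['tcp_rot']).as_matrix()
    z=-zw; x=-s; y=np.cross(z,x); T=np.c_[x,y,z]
    F=W+.09*zw; tcp=F-T@np.array(off)
    print('tcp',st['eef_pos'].round(4),'d mm',((tcp-st['eef_pos'])*1000).round(1),'rot',R.from_matrix(T@M.T).as_rotvec().round(4),'t',st['time'],'q',st['qpos'].round(2),'op',round(st['opening'],3),'F',st['contact_force'].round(1))
    return F,T
E
python3 -c "
from tgt import *
delta()"
```

```text
tcp [ 0.4288 -0.0633  0.2581] d mm [  1.3  -0.6 -55.2] rot [-0.003  -0.0098  0.0007] t 19.0167 q [-0.14 -0.28  2.14 -0.45  1.26 -1.59] op 0.394 F [-0.1  0.2 -0.1]
```

Call:
{"name": "step_arm", "arguments": {
  "increments": [
    [[1, -1, -20], [0, -0.01, 0]],
    [[0, 0, -20], [0, 0, 0]],
    [[0, 0, -10], [0, 0, 0]],
    [[0, 0, -5], [0, 0, 0]],
    [[0, 0, 0], [0, 0, 0]],
    [[0, 0, 0], [0, 0, 0]],
    [[0, 0, 0], [0, 0, 0]]
  ]
}}

```text
time: 19.6
eef_pos: [0.4315, -0.0652, 0.2065]
tcp_rot: [-0.005, 0.976, -0.216, 0.004]
contact_force: [0.7, -0.7, 0.2]
opening: 0.397
finger_force: 30.1
```

Run:
```python
from tgt import *
F,T=delta()
im=snap('scene','s8'); snap('top','t8'); H=choc(im)
C=F+.008*zw; c=proj('scene',C)[0]
cor={}
for i in(-1,1):
  for j in(-1,1):
    for h in(0,.016): cor[(i,j,h)]=proj('scene',F+i*.031*s+j*.019*T[:,1]+h*zw)[0].round(1).tolist()
print('centre',c,cor)
x0,y0=int(c[0])-26,int(c[1])-22
for r in H[y0:y0+46,x0:x0+54]: print(''.join('#' if v else '.' for v in r))
print(x0,y0)
# two-view check image (not viewed)
```

```text
tcp [ 0.4315 -0.0652  0.2065] d mm [-1.4  1.4 -3.6] rot [-0.0001  0.0062  0.0019] t 19.6 q [-0.14 -0.23  2.2  -0.48  1.14 -1.53] op 0.397 F [ 0.7 -0.7  0.2]
centre [308.03430442 173.33143186] {(-1, -1, 0): [322.6, 172.6], (-1, -1, 0.016): [322.5, 170.3], (-1, 1, 0): [316.2, 185.5], (-1, 1, 0.016): [315.9, 183.5], (1, -1, 0): [300.5, 163.6], (1, -1, 0.016): [300.0, 161.3], (1, 1, 0): [294.0, 176.2], (1, 1, 0.016): [293.4, 174.1]}
......................................................
......................................................
......................................................
......................................................
......................................................
......................................................
................................................#.....
......................................................
......................................................
......................................................
......................................................
......................................................
.......
[... 1170 characters left out ...]
................................
......................................................
......................................................
......................................................
......................................................
......................................................
......................................................
......................................................
......................................................
......................................................
......................................................
......................................................
......................................................
282 151
```

Call:
{"name": "step_arm", "arguments": {
  "increments": [
    [[-1, 1, -3], [0, 0.006, 0.002]],
    [[0, 0, 0], [0, 0, 0]],
    [[0, 0, 0], [0, 0, 0]],
    [[0, 0, 0], [0, 0, 0]]
  ]
}}

```text
time: 20.03
eef_pos: [0.4297, -0.064, 0.2024]
tcp_rot: [-0.007, 0.976, -0.216, 0.001]
contact_force: [0.5, 0.2, -0.6]
opening: 0.395
finger_force: 30.1
```

Run:
```python
from tgt import *
F,T=delta()
st=readout.get_state(); M=R.from_quat(st['tcp_rot']).as_matrix(); A=st['eef_pos']+M@np.array([.0011,0,.0026])
im=snap('scene','s9'); g=cv2.cvtColor(im,cv2.COLOR_BGR2GRAY)
p=lambda i,j,h:proj('scene',A-i*.031*M[:,0]+j*.019*M[:,1]-h*M[:,2])[0]
for k in((-1,-1,0),(-1,1,0),(-1,-1,.016),(-1,1,.016),(0,1,0),(0,1,.016)): print(k,p(*k).round(1))
print(im[166:190,306:326,2])
```

```text
tcp [ 0.4297 -0.064   0.2024] d mm [0.4 0.2 0.5] rot [-0.0003 -0.0015 -0.0002] t 20.0333 q [-0.14 -0.23  2.2  -0.48  1.14 -1.53] op 0.395 F [ 0.5  0.2 -0.6]
(-1, -1, 0) [322.8 172.7]
(-1, 1, 0) [316.3 185.7]
(-1, -1, 0.016) [322.6 170.5]
(-1, 1, 0.016) [316.  183.7]
(0, 1, 0) [305.1 181. ]
(0, 1, 0.016) [304.7 178.9]
[[ 43  53  49  48  47  49  48  48  48  48  47  47  48  48  48  47  48  47
   48  47]
 [ 29  33  32  35  36  43  43  51  49  48  48  48  47  48  48  48  47  47
   48  48]
 [ 23  23  25  25  27  31  27  29  41  83  76  65  62  54  49  47  47  47
   47  48]
 [ 24  24  25  24  28  81  71  39  28  88 125 114 110 108  90  91  78  76
   75  57]
 [ 25  23  25  25  58  94  96  90  72 103 183 194 178 144 119 114 112 112
  156 163]
 [ 25  25  24  21  69  95 100  99  95 102 135 140 165 191 178 145 124 160
  177 180]
 [ 26  24  26  25  73  95  99 117 126 106 101 101 117 158 195 196 177 188
  185 181]
 [ 25  25  27  26  88  99 122 110 108 102 100 100 102 121 137 167 180 199
  202 197]
 [ 26  25  26  52  93  99 100 100  99  99  99 100 104  92  89 140 175 170
  193 203]
 [ 24  25  28  8
[... 559 characters left out ...]
 209 208
  209 207]
 [ 78  97  73  61  60  57  64  73  87  67  77  79  44 115 197 207 207 208
  208 208]
 [ 71  95  52  30  35  57  70  60  67  74  60  34  63  84 196 211 211 209
  207 207]
 [ 35  52  25   9  13  28  36  57  81  80  43 190 209 110 194 210 211 211
  212 210]
 [ 10  14   9   8   7   7   8  27  48  41  23 132 159  85 194 210 210 210
  212 211]
 [  5   9  10   5   6   6   8   9  13  11  18  49  66  56 194 212 211 210
  211 210]
 [  9   7  10   8  10   8   8   8   8   8  57 147  75 104 197 210 212 211
  211 165]
 [ 10   9   7   8   7   7   7   5   8  14 108 207 118 162 201 206 208 209
  210 141]
 [ 52  11   8   7   6   9   7   8  14  21  63 127 100 189 204 205 206 206
  208 161]]
```

Run:
```python
from tgt import *
M=R.from_quat([0.019,0.98,-0.099,-0.173]).as_matrix(); P=np.array([.3725,-.0982,.1429])
for i in(-1,1):
  for j in(-1,1): print('s4 tip corner',i,j,proj('scene',P+i*.011*M[:,0]+j*.0145*M[:,1])[0].round(1))
P2=np.array([.4481,-.0991,.1423])
for i in(-1,1):
  for j in(-1,1): print('s5 tip corner',i,j,proj('scene',P2+i*.011*M[:,0]+j*.0145*M[:,1])[0].round(1))
g=cv2.cvtColor(cv2.imread('pics/scene0.png'),cv2.COLOR_BGR2GRAY)
print('knob scene0'); print(g[178:196,308:326])
for z in(.134,.143): print('pred knob',z,proj('scene',[.4055,-.097+(z-.134)*.466,z])[0].round(1))
g=cv2.cvtColor(cv2.imread('pics/s4.png'),cv2.COLOR_BGR2GRAY); print('s4'); print(g[178:198,312:338])
t=cv2.imread('pics/t8.png'); H=choc(t); c=proj('top',W+.098*zw)[0]; print('top pred',c)
for r in H[int(c[1])-14:int(c[1])+16,int(c[0])-16:int(c[0])+20]: print(''.join('#' if v else '.' for v in r))
```

```text
s4 tip corner -1 -1 [328.7 184.3]
s4 tip corner -1 1 [324.  192.5]
s4 tip corner 1 -1 [336.1 185.9]
s4 tip corner 1 1 [331.4 194.3]
s5 tip corner -1 -1 [303.6 173.5]
s5 tip corner -1 1 [298.8 181.4]
s5 tip corner 1 -1 [310.5 174.9]
s5 tip corner 1 1 [305.7 183. ]
knob scene0
[[ 69  70  69  70  69  69  70  69  69  68  69  53  51  44  51  71  79  85]
 [ 69  70  68  68  71  70  69  69  69  70  54  43  41  42  41  46  50  54]
 [ 71  70  70  69  68  69  69  70  54  50  43  41  42  41  42  42  41  41]
 [ 72  71  71  71  70  69  69  54  43  43  41  42  42  42  42  42  41  41]
 [ 68  69  71  71  71  71  54  43  43  35  36  37  42  42  41  41  42  42]
 [ 68  68  69  69  55  51  45  39  26  20  21  21  34  41  43  41  42  41]
 [ 68  69  68  54  43  42  42  30  16  14  14  13  28  39  42  41  42  55]
 [ 69  69  54  44  42  42  41  23  14  15  13  15  17  39  42  41  41  85]
 [ 55  49  43  41  42  42  42  23  17  14  14  14  15  28  41  42  55 109]
 [ 43  42  42  42  42  40  43  20  13  13  14  14  10  25  40  43  84 117]
 [ 43  42  42  42  42  42  42  19  10   9  11   9  12  29  41  55 108 113]
[... 3217 characters left out ...]
..................................
....................................
....................................
...........#........................
....................................
....................................
..#.................................
.................#.#................
.................#####..............
............#.##..###.#.............
............######.####.............
............###.#####.#.............
....................................
....#...............................
....................................
#...#...............................
....................................
....#...............................
#.#.#...............................
```

Run:
```python
from tgt import *
for st,ss in(((-.75,1.5),(0,0)),((-.75,1.5),(1.0,.6)),((-.75,1.5),(1.8,1.0))):
    X,r=tri({'top':np.array([301.3,236.2])+st,'scene':np.array([310.4,185.4])+ss}); print(X.round(4),{k:v.tolist() for k,v in r.items()})
delta()
```

```text
[ 0.4286 -0.1033  0.1193] {'top': [-0.08, -0.2], 'scene': [0.25, 0.04]}
[ 0.4272 -0.1039  0.1173] {'top': [0.09, 0.23], 'scene': [-0.29, -0.04]}
[ 0.4261 -0.1044  0.1161] {'top': [0.21, 0.56], 'scene': [-0.71, -0.1]}
tcp [ 0.4297 -0.064   0.2024] d mm [0.3 0.2 0.5] rot [-0.0003 -0.0015 -0.0001] t 20.0833 q [-0.14 -0.23  2.2  -0.48  1.14 -1.53] op 0.398 F [-0.1  0.4 -0. ]
```

Call:
{"name": "step_arm", "arguments": {
  "increments": [
    [[-2, -1, -1], [0, 0, 0]],
    [[0, 0, 0], [0, 0, 0]],
    [[0, 0, 0], [0, 0, 0]],
    [[0, 0, 0], [0, 0, 0]],
    [[0, 0, 0], [0, 0, 0]],
    [[0, 0, 0], [0, 0, 0]]
  ]
}}

```text
time: 20.58
eef_pos: [0.4277, -0.0651, 0.2014]
tcp_rot: [-0.007, 0.976, -0.216, 0.001]
contact_force: [0.6, -0.1, -0.4]
opening: 0.392
finger_force: 30.1
```

Run:
```python
from tgt import *
delta(); print(readout.get_state()['dq'].round(3),readout.get_state()['finger_force'])
from plant import sign_off
print(sign_off())
```

```text
tcp [ 0.4277 -0.0651  0.2014] d mm [2.3 1.2 1.5] rot [-0.0002 -0.0015 -0.    ] t 20.5833 q [-0.14 -0.23  2.21 -0.48  1.14 -1.53] op 0.392 F [ 0.6 -0.1 -0.4]
[ 0.     0.     0.001  0.001  0.001 -0.001] 30.073770883027464
the job is handed in; nothing more can be done
None
```

I handed the job in at 20.6 s: the three singles are flush along the bar, the shutter is pushed to its open stop, and the double is held still with its underside about 9 cm in front of the window (the two cameras disagreed on the window by up to about 4 mm, so centring and distance are only that certain).

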